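Wedge the rocking trainer case

ROBOT

A 6-joint arm with a two-finger parallel gripper is mounted at the origin on the work surface. World frame = base frame: x ahead of the robot, y to its left, z up, the work surface at z = 0. Lengths are in m, angles in rad, forces in N, time in s.
With the tool pointing down it reaches from about 0.25 to 0.775 m from the base axis. Payload 4 kg.
Tool frame: the origin (TCP) lies where the fingers leave the gripper's body, on its centre line; the fingertips stand 97 mm ahead of it and the grasp point (between the pads) lies 78 mm ahead of it; z points along the fingers, y is the line along which they close (so a half turn about z gives the same grasp; the last joint's range is limited). The gripper opens to 94 mm and grips with 3 to 60 N. Pads are 16 mm wide; open, the fingers measure 119 mm over their backs; the gripper's body (75 mm by 177 mm) begins 78 mm behind the grasp point.
Start: joints at [-1.222, 0.087, 1.371, -0, 1.684, -0.103], TCP at [0.24, -0.495, 0.303] pointing down, gripper open.
Joint ranges: [-3.1, 3.1], [-0.76, 2.03], [0.27, 2.55], [-1.08, 4.22], [0.17, 2.65], [-2.57, 2.57]. Speed limits (rad/s): [2.79, 2.79, 3.14, 3.14, 3.14, 3.14].

INTERFACE

Orientations are given as [roll, pitch, yaw] about the fixed x, y, z axes, in that order (R = Rz(yaw) Ry(pitch) Rx(roll)).
In Python, from bench import robot, eyes gives the robot as it stands. The module is installed in compiled form; this text tells all that it offers.
- The arm moves only by the tool carry_out, never from a script. Its argument "deltas" is a list of rows, each an object of numbers: "dx", "dy", "dz": the shift along the tool's x, y, z each as a share of 0.02 m, from -1 to 1; "wx", "wy", "wz": the turn, a rotation vector about the tool's x, y, z each as a share of 0.12 rad, from -1 to 1; "gripper": the closure in counts, from 0 (fully open) to 255 (shut). In form: [{"dx": .., "dy": .., "dz": .., "wx": .., "wy": .., "wz": .., "gripper": ..}, ...]. A call has 1 to 20 rows; each row shifts and turns the commanded pose from where the row before left it, along the tool's axes as they then stand; what a row does not reach is not made up. A row lasts 1/12 s, in which the tool goes at most 41.7 mm and 7.16 degrees, less where a joint would pass 70% of its speed; a pose out of reach is approached as far as the arm can. A call with a number of a shift or a turn outside -1 to 1 is refused whole. A call with a gripper value outside its range is refused whole. The fingers move at their own pace and stop on an object; the grip force is fixed at half the most. Time passes only in rows, so rows that do not move let the fingers close. It gives the time, the measured TCP pose, the force, the opening and the grip force at its end, in the units of the state.
- robot.get_obs(): the state, without advancing time (a new reading comes with each control period).
- eyes.snapshot(name): name is "scene" or "top"; returns the picture (420x560x3 uint8, red, green, blue); there is no depth.
- eyes.get_calibration(name): a dict with "fovy" (degrees; the focal length in pixels is half the picture's height over the tangent of half this angle, whatever the lens; pixels are square), "cx", "cy" (the principal point, pixels), "k1" (the pictures are not rectified: a ray, as slopes to the right and down, at radius r is drawn at 1 + k1 r^2 times it, then the intrinsics apply), "R" (3x3) and "t" (3): a world point X has camera coordinates R X + t. Camera axes: x right, y down, z forward; pixel columns grow to the right and rows downward; lengths in m; the calibration is good to about 2 mm. A picture is of the moment at which its call begins. get_calibration takes no time and is no camera call.
- robot.close_job(): hands the job in; it is judged then, once.
The state is a dict: "time": time; "joint_positions": joint angles; "qvel": joint speeds; "joint_torque": joint torques, N m; "tool_pos": TCP position; "ee_rot": TCP orientation; "wrist_force": force on the tool from outside, world axes, zero at the start; "wrist_torque": the same for the moment, N m; "width": finger opening in m; "finger_force": force on a finger pad.
Only numpy, scipy, OpenCV 4.12 (cv2) and the standard library are available. Lean on these libraries where they do the work, as an engineer would, in place of code of your own. Each camera call takes 0.05 s, during which the arm holds its last target. There are 200 camera calls.

TASK

The wooden case rocks because its front left foot is short. With the fingertips, push the wooden wedge along the bench, thin end first, under that foot until it bears and the case no longer rocks, but still stands level on its other feet; then press down firmly with the fingertips on top of the case over that corner for about a second to prove that it stays put, and leave it wedged. Slide the wedge, never pick it up, do not shove or lift the case, and leave the other things alone.

Things in the scene. Friction and masses are not known exactly. Their poses are not given: they have to be found in the camera images.
- case: Wooden trainer case, 1.8 to 2.8 kg, loose: plywood box 200 (x) x 240 (y) x 44 high, underside 22 and flat top 66 above the bench, on rubber feet 16 x 16 (square) centred at x +-72, y +-92. Origin: on the bench below its middle, z up; its front (-x) faces the robot. On top at the back: a steel transformer 44 high (x 45, y -60) and a circuit board 18 high (x 45, y 55); front half bare
- under_foot (a point): point of the case at bench height, straight below the middle of its front left foot (case x -72, y +92), the short one: its flat underside hangs 6 to 12 above the bench, a gap that differs each time; the other three feet stand on the bench. A wedge driven in too hard (over about 10 N) shoves the case along or lifts another foot
- press_spot (a point): point on top of the case, 66 above the bench, straight above the middle of the short foot (case x -72, y +92). Unwedged, 2.5 to 4 N down here rocks this corner down 6 to 12 until the short foot lands, and let go it rises again level on the three good feet; wedged, it stays put within about 1
- wedge: Plain wooden wedge, loose, about 60 g, 100 long (x), 44 wide (y), flat below; its top slopes from 20 high at the back (x -50) to 4 high at the thin end (x +50), so all of it passes under the case. Origin: middle of the underside. It starts on the bench in front of the short foot, thin end towards it, up to 15 degrees and 25 mm out of line with the case's x direction
- wedge_tip (a point): middle of the wedge's thin end, at its underside (wedge x +50)
- wedge_back (a point): middle of the wedge's upright back face, 10 above the bench (wedge x -50); the place to push. The wedge slides with under 1 N; the push needed rises steeply once it bears on the foot
- tin: Bystander: flat amber disc of rosin, 66 across, 20 high. Origin: at its underside. Leave it where it is
- screwdriver: Bystander: screwdriver lying on the bench, 170 long. Origin: at its underside. Leave it where it is
- pliers: Bystander: blue-handled pliers lying on the bench, about 135 long, 13 high. Origin: at its underside. Leave it where it is
- offcut: Bystander: plain rectangular wood offcut 60 x 40 x 18, no slope; not the wedge. Origin: at its underside. Leave it where it is
- spool: Bystander: metal solder spool 56 across, 40 high, standing. Origin: at its underside. Leave it where it is
- bottle: Bystander: clear bottle 60 across, 170 high, standing. Origin: at its underside. Leave it where it is
Not all that is in view belongs to the job. What is shaped like the wedge but blue, grey or pink is not meant.

How it is judged:
On the way, in this order (a step that is already met when the one before it is completed fails the run):
1. the wedge lies under the short foot and bears it (over 0.3 N) with the case level and not touched by the fingers (contact force between wedge and case above 0.3 N and angle between case's own z axis and vertical below 0.01 rad and y of wedge in the frame of case between 0.066 and 0.118 m and x of wedge in the frame of case below -0.06 m and contact force between the fingers and case below 0.1 N), for 0.3 s.
2. the fingers press on top of the case over that corner (over 5 N, within 50 mm) and the corner does not dip by more than 2.5 mm (contact force between the fingers and case above 5 N and horizontal distance between the grasp point and press_spot below 0.05 m and height (world z) of the grasp point above 0.066 m and height (world z) of press_spot above 0.0635 m), for 0.3 s.
At the end, for the whole second after the job is handed in: The wedge bears the short foot (contact force over 0.3 N, wedge centre line within 26 mm of the foot's middle), the case is level within 0.010 rad and within 15 mm of where it stood, and all is at rest (contact force between wedge and case above 0.3 N and angle between case's own z axis and vertical below 0.01 rad and y of wedge in the frame of case between 0.066 and 0.118 m and x of wedge in the frame of case below -0.06 m and distance of case from where it was at the start of the episode below 0.015 m and linear speed of each of wedge, case below 0.01 m/s); the robot touches nothing.
It fails at once if the wedge is picked up (over 10 mm off the bench) or tipped (height (world z) of wedge above 0.01 m or angle between wedge's own z axis and vertical above 0.3 rad).
It fails at once if the case is shoved (over 20 mm) or lifted (over 12 mm) (distance of case from where it was at the start of the episode above 0.02 m or height (world z) of case above 0.012 m).
It fails at once if a bystander is moved by more than 30 mm (distance of any of tin, screwdriver, pliers, offcut, spool, bottle from where it was at the start of the episode above 0.03 m).
It also fails if it takes over 54 s, if anything falls off the work surface, if the arm or the gripper's body presses on something with over 40 N, if the wrist force passes 120 N, or if a joint passes its speed limit or range.

## Working session

There is one attempt and no reset: what is moved stays moved. The work goes in short steps, Python scripts to look and compute and a tool call to move; the robot and the scene stay as the last step left them, time stands still between calls to the robot, and variables do not carry over. Pictures are saved under pics/ and viewed, at most 10 in all, crops included, and the job is handed in when it is done.

Besides the shell and the picture viewer there is one more tool, called after "Emit:" as name(argument=value, ...) on one line, values as JSON. carry_out: Moves the arm, as the interface text tells. Shift numbers are shares of 0.02 m and turn numbers shares of 0.12 rad, none past 1 either way. Its arguments: {"type":"object","properties":{"deltas":{"type":"array","items":{"type":"object","properties":{"dx":{"type":"number"},"dy":{"type":"number"},"dz":{"type":"number"},"wx":{"type":"number"},"wy":{"type":"number"},"wz":{"type":"number"},"gripper":{"type":"number"}}}}},"required":["deltas"]}

```bash
mkdir -p pics; cat > h.py <<'E'
import numpy as np, cv2
from bench import robot, eyes
def K(c):
    f=210/np.tan(np.radians(c['fovy'])/2); return f
def snap(name,fn):
    im=eyes.snapshot(name); cv2.imwrite('pics/'+fn,im[:,:,::-1]); return im
def ray(name,uv,z):
    c=eyes.get_calibration(name); f=K(c); R=np.array(c['R']);t=np.array(c['t'])
    d=(np.array(uv,float)-[c['cx'],c['cy']])/f; s=d.copy()
    for _ in range(30): s=d/(1+c['k1']*(s@s))
    D=R.T@np.r_[s,1]; C=-R.T@t
    return C+D*(z-C[2])/D[2]
def proj(name,X):
    c=eyes.get_calibration(name); f=K(c); p=np.array(c['R'])@np.array(X,float)+np.array(c['t']); s=p[:2]/p[2]
    return s*(1+c['k1']*(s@s))*f+[c['cx'],c['cy']]
E
python3 - <<'E'
from h import *
for n in('top','scene'):
    snap(n,n+'0.png'); c=eyes.get_calibration(n); print(n,c['fovy'],-np.array(c['R']).T@np.array(c['t']))
print(robot.get_obs())
E
```

```text
top 49.54529387885903 [0.30725097 0.02514305 1.33997184]
scene 43.072791002990414 [ 1.27733867 -0.27433113  1.09002864]
{'time': 0.1, 'joint_positions': array([-1.22211168e+00,  8.78617335e-02,  1.37205414e+00,  1.43754409e-05,
        1.68360449e+00, -1.03105809e-01]), 'qvel': array([ 0.00078517,  0.00015838, -0.00310349,  0.00075571, -0.0004049 ,
       -0.00064116]), 'joint_torque': array([ 2.11689265e-03, -3.41255307e+01, -3.03299439e+01,  7.19328225e-02,
        3.04654066e-02, -9.81086419e-05]), 'tool_pos': array([ 0.24001271, -0.49454102,  0.30165647]), 'ee_rot': array([-3.13967665e+00, -2.12617471e-04,  4.51791857e-01]), 'wrist_force': array([ 0.28725472, -0.217663  ,  0.62246224]), 'wrist_torque': array([-0.04036395, -0.06902689,  0.02778755]), 'finger_force': 0.0, 'width': 0.09389118503091713}
```

View pics/top0.png

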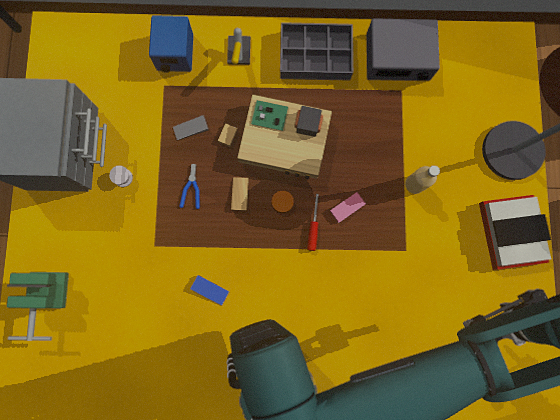

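View pics/scene0.png

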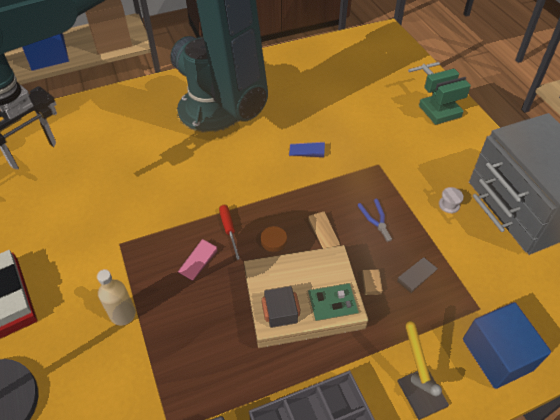

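The top view has +x up and +y left. The wedge is at about (240,193), the case at (285,137), the offcut at (228,134) and the tin at (283,201). I'll zoom in for corners.

```bash
python3 - <<'E'
import cv2
a=cv2.imread('pics/top0.png')[90:215,215:345]; cv2.imwrite('pics/tc.png',cv2.resize(a,None,fx=4.8,fy=4.8,interpolation=cv2.INTER_CUBIC))
a=cv2.imread('pics/scene0.png')[200:350,235:385]; cv2.imwrite('pics/sc.png',cv2.resize(a,None,fx=4,fy=4,interpolation=cv2.INTER_CUBIC))
E
```

```text
(no output)
```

View pics/tc.png

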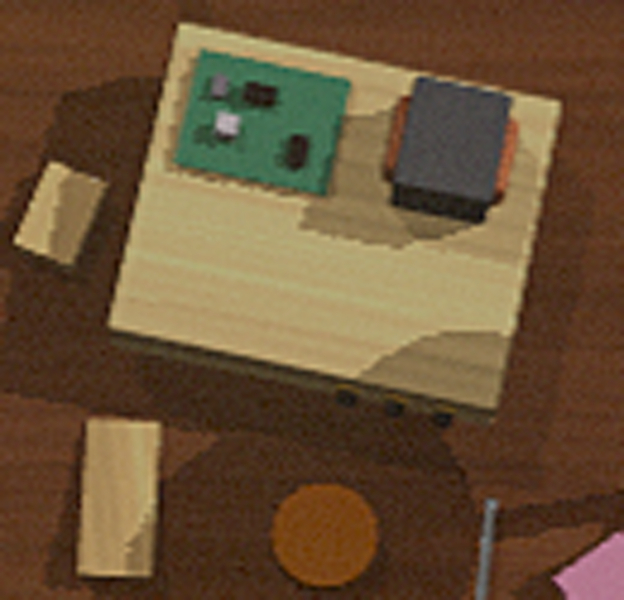

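View pics/sc.png

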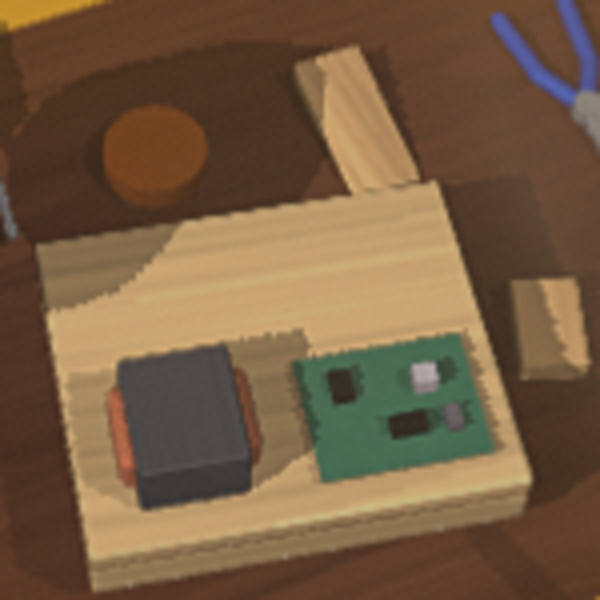

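Top crop: case top corners are at (180,24), (560,101), (496,408) and (110,329). The wedge's thin end is (86,420)-(162,423) and its back is (78,576)-(153,577). The scene crop agrees.

```bash
cat > m.py <<'E'
from h import *
def cr(p): return (np.array(p,float)+.5)/4.8-.5+[215,90]
def fit(model,obs):
    m=np.array(model);o=np.array(obs)[:,:2];mc=m-m.mean(0);oc=o-o.mean(0)
    a=np.arctan2((mc[:,0]*oc[:,1]-mc[:,1]*oc[:,0]).sum(),(mc*oc).sum()); c,s=np.cos(a),np.sin(a);R=np.array([[c,-s],[s,c]])
    t=o.mean(0)-R@m.mean(0); return R,t,a,(m@R.T+t-o)*1000
E
python3 - <<'E'
from m import *
np.set_printoptions(precision=4,suppress=True)
T=[ray('top',cr(p),.066) for p in [(180,24),(560,101),(496,408),(110,329)]]
R,t,a,e=fit([(.1,.12),(.1,-.12),(-.1,-.12),(-.1,.12)],T); print('case',t,np.degrees(a),e)
W=[ray('top',cr(p),z) for p,z in [((86,420),.004),((162,423),.004),((78,576),.02),((153,577),.02)]]
Rw,tw,aw,ew=fit([(.05,.022),(.05,-.022),(-.05,.022),(-.05,-.022)],W); print('wedge',tw,np.degrees(aw),ew)
print('foot',R@[-.072,.092]+t,'tip',Rw@[.05,0]+tw,'back',Rw@[-.05,0]+tw)
print('in case frame: wedge',R.T@(tw-t),'tip',R.T@(Rw@[.05,0]+tw-t),'rel',np.degrees(aw-a))
print('tin in case',R.T@(ray('top',(283,201),.02)[:2]-t), 'tin', ray('top',(283,201),.02))
# scene check
for X in [np.r_[R@[-.1,.12]+t,.066],np.r_[R@[.1,-.12]+t,.066],np.r_[Rw@[-.05,.022]+tw,.02],np.r_[Rw@[-.05,-.022]+tw,.02]]: print((proj('scene',X)-[235,200]+.5)*4-.5)
E
```

```text
case [ 0.7377 -0.0059] -10.892065988257992 [[ 1.4419  0.8802]
 [ 0.9014 -0.8334]
 [-1.793  -1.6452]
 [-0.5502  1.5985]]
wedge [0.5699 0.1242] -0.5861442980943846 [[-0.7604 -1.7781]
 [-0.2398  1.8437]
 [ 0.8583 -0.9631]
 [ 0.1419  0.8974]]
foot [0.6843 0.0981] tip [0.6199 0.1237] back [0.5199 0.1247]
in case frame: wedge [-0.1893  0.0961] tip [-0.1401  0.105 ] rel 10.305921690163608
tin in case [-0.1865 -0.035 ] tin [ 0.5479 -0.005   0.02  ]
[435.7448 178.5558]
[ 89.5961 560.6302]
[354.4411  45.3123]
[291.7764  64.8958]
```

Emit:
carry_out(deltas=[{"wz": 0.96,"gripper": 200},{"wz": 0.96,"gripper": 200},{"wz": 0.96,"gripper": 200},{"wz": 0.97,"gripper": 200},{"dx": 0.38,"dy": -1,"gripper": 200},{"dx": 0.38,"dy": -1,"gripper": 200},{"dx": 0.38,"dy": -1,"gripper": 200},{"dx": 0.38,"dy": -1,"gripper": 200},{"dx": 0.38,"dy": -1,"gripper": 200},{"dx": 0.38,"dy": -1,"gripper": 200},{"dx": 0.38,"dy": -1,"gripper": 200},{"dx": 0.38,"dy": -1,"gripper": 200},{"dx": 0.38,"dy": -1,"gripper": 200},{"dx": 0.38,"dy": -1,"gripper": 200},{"dx": 0.38,"dy": -1,"gripper": 200},{"dx": 0.38,"dy": -1,"gripper": 200},{"dx": 0.38,"dy": -1,"gripper": 200},{"dx": 0.38,"dy": -1,"gripper": 200},{"dx": 0.38,"dy": -1,"gripper": 200},{"dx": 0.38,"dy": -1,"gripper": 200}])

```text
invalid input
```

Emit:
carry_out(deltas=[{"dx": 0.38,"dy": -1,"gripper": 200},{"dx": 0.38,"dy": -1,"gripper": 200},{"dx": 0.38,"dy": -1,"gripper": 200},{"dx": 0.38,"dy": -1,"gripper": 200},{"dx": 0.38,"dy": -1,"gripper": 200},{"dx": 0.38,"dy": -1,"gripper": 200},{"dx": 0.38,"dy": -1,"gripper": 200},{"dx": 0.38,"dy": -1,"gripper": 200},{"dx": 0.38,"dy": -1,"gripper": 200},{"dx": 0.38,"dy": -1,"gripper": 200},{"dx": 0.38,"dy": -1,"gripper": 200},{"dx": 0.38,"dy": -1,"gripper": 200},{"dx": 0.38,"dy": -1,"gripper": 200},{"dx": 0.38,"dy": -1,"gripper": 200},{"dx": 0.38,"dy": -1,"gripper": 200},{"gripper": 200},{"gripper": 200}])

```text
invalid input
```

Emit:
carry_out(deltas=[{"dx": 0,"dy": 0,"dz": 0,"wx": 0,"wy": 0,"wz": 0.96,"gripper": 200},{"dx": 0,"dy": 0,"dz": 0,"wx": 0,"wy": 0,"wz": 0.96,"gripper": 200},{"dx": 0,"dy": 0,"dz": 0,"wx": 0,"wy": 0,"wz": 0.96,"gripper": 200},{"dx": 0,"dy": 0,"dz": 0,"wx": 0,"wy": 0,"wz": 0.97,"gripper": 200}])

```text
time: 0.43
tool_pos: [0.24, -0.4946, 0.302]
ee_rot: [-3.14, 0.0, -0.016]
wrist_force: [0.7, -0.6, -0.0]
width: 0.0711
finger_force: 0.0
```

Emit:
carry_out(deltas=[{"dx": 0.38,"dy": -1,"dz": 0,"wx": 0,"wy": 0,"wz": 0,"gripper": 200},{"dx": 0.38,"dy": -1,"dz": 0,"wx": 0,"wy": 0,"wz": 0,"gripper": 200},{"dx": 0.38,"dy": -1,"dz": 0,"wx": 0,"wy": 0,"wz": 0,"gripper": 200},{"dx": 0.38,"dy": -1,"dz": 0,"wx": 0,"wy": 0,"wz": 0,"gripper": 200},{"dx": 0.38,"dy": -1,"dz": 0,"wx": 0,"wy": 0,"wz": 0,"gripper": 200},{"dx": 0.38,"dy": -1,"dz": 0,"wx": 0,"wy": 0,"wz": 0,"gripper": 200},{"dx": 0.38,"dy": -1,"dz": 0,"wx": 0,"wy": 0,"wz": 0,"gripper": 200},{"dx": 0.38,"dy": -1,"dz": 0,"wx": 0,"wy": 0,"wz": 0,"gripper": 200},{"dx": 0.38,"dy": -1,"dz": 0,"wx": 0,"wy": 0,"wz": 0,"gripper": 200},{"dx": 0.38,"dy": -1,"dz": 0,"wx": 0,"wy": 0,"wz": 0,"gripper": 200},{"dx": 0.38,"dy": -1,"dz": 0,"wx": 0,"wy": 0,"wz": 0,"gripper": 200},{"dx": 0.38,"dy": -1,"dz": 0,"wx": 0,"wy": 0,"wz": 0,"gripper": 200},{"dx": 0.38,"dy": -1,"dz": 0,"wx": 0,"wy": 0,"wz": 0,"gripper": 200},{"dx": 0.38,"dy": -1,"dz": 0,"wx": 0,"wy": 0,"wz": 0,"gripper": 200},{"dx": 0.38,"dy": -1,"dz": 0,"wx": 0,"wy": 0,"wz": 0,"gripper": 200},{"dx": 0.38,"dy": -1,"dz": 0,"wx": 0,"wy": 0,"wz": 0,"gripper": 200},{"dx": 0.38,"dy": -1,"dz": 0,"wx": 0,"wy": 0,"wz": 0,"gripper": 200},{"dx": 0.38,"dy": -1,"dz": 0,"wx": 0,"wy": 0,"wz": 0,"gripper": 200},{"dx": 0.38,"dy": -1,"dz": 0,"wx": 0,"wy": 0,"wz": 0,"gripper": 200},{"dx": 0.38,"dy": -1,"dz": 0,"wx": 0,"wy": 0,"wz": 0,"gripper": 200}])

```text
time: 2.1
tool_pos: [0.3962, -0.0953, 0.3022]
ee_rot: [-3.141, 0.001, -0.01]
wrist_force: [0.4, 0.1, 0.2]
width: 0.0204
finger_force: 0.0
```

Emit:
carry_out(deltas=[{"dx": 0.38,"dy": -1,"dz": 0,"wx": 0,"wy": 0,"wz": 0,"gripper": 200},{"dx": 0.38,"dy": -1,"dz": 0,"wx": 0,"wy": 0,"wz": 0,"gripper": 200},{"dx": 0.38,"dy": -1,"dz": 0,"wx": 0,"wy": 0,"wz": 0,"gripper": 200},{"dx": 0.38,"dy": -1,"dz": 0,"wx": 0,"wy": 0,"wz": 0,"gripper": 200},{"dx": 0.38,"dy": -1,"dz": 0,"wx": 0,"wy": 0,"wz": 0,"gripper": 200},{"dx": 0.38,"dy": -1,"dz": 0,"wx": 0,"wy": 0,"wz": 0,"gripper": 200},{"dx": 0.38,"dy": -1,"dz": 0,"wx": 0,"wy": 0,"wz": 0,"gripper": 200},{"dx": 0.38,"dy": -1,"dz": 0,"wx": 0,"wy": 0,"wz": 0,"gripper": 200},{"dx": 0.38,"dy": -1,"dz": 0,"wx": 0,"wy": 0,"wz": 0,"gripper": 200},{"dx": 0.38,"dy": -1,"dz": 0,"wx": 0,"wy": 0,"wz": 0,"gripper": 200},{"dx": 0.2,"dy": -0.9,"dz": 0,"wx": 0,"wy": 0,"wz": 0,"gripper": 200},{"dx": 0,"dy": 0,"dz": 0,"wx": 0,"wy": 0,"wz": 0,"gripper": 200},{"dx": 0,"dy": 0,"dz": 0,"wx": 0,"wy": 0,"wz": 0,"gripper": 200}])

```text
time: 3.18
tool_pos: [0.4782, 0.1212, 0.3019]
ee_rot: [3.141, 0.002, -0.008]
wrist_force: [-0.5, -0.7, -0.8]
width: 0.0199
finger_force: 0.0
```

Emit:
carry_out(deltas=[{"dx": 0,"dy": -0.17,"dz": 1,"wx": 0,"wy": 0,"wz": 0,"gripper": 200},{"dx": 0,"dy": 0,"dz": 1,"wx": 0,"wy": 0,"wz": 0,"gripper": 200},{"dx": 0,"dy": 0,"dz": 1,"wx": 0,"wy": 0,"wz": 0,"gripper": 200},{"dx": 0,"dy": 0,"dz": 1,"wx": 0,"wy": 0,"wz": 0,"gripper": 200},{"dx": 0,"dy": 0,"dz": 1,"wx": 0,"wy": 0,"wz": 0,"gripper": 200},{"dx": 0,"dy": 0,"dz": 1,"wx": 0,"wy": 0,"wz": 0,"gripper": 200},{"dx": 0,"dy": 0,"dz": 1,"wx": 0,"wy": 0,"wz": 0,"gripper": 200},{"dx": 0,"dy": 0,"dz": 1,"wx": 0,"wy": 0,"wz": 0,"gripper": 200},{"dx": 0,"dy": 0,"dz": 0.9,"wx": 0,"wy": 0,"wz": 0,"gripper": 200},{"dx": 0,"dy": 0,"dz": 0.8,"wx": 0,"wy": 0,"wz": 0,"gripper": 200},{"dx": 0,"dy": 0,"dz": 0.1,"wx": 0,"wy": 0,"wz": 0,"gripper": 200},{"dx": 0,"dy": 0,"dz": 0,"wx": 0,"wy": 0,"wz": 0,"gripper": 200}])

```text
time: 4.18
tool_pos: [0.4775, 0.1231, 0.1056]
ee_rot: [3.141, 0.003, -0.011]
wrist_force: [0.7, 0.6, 0.6]
width: 0.0203
finger_force: 0.0
```

```bash
python3 - <<'E'
from h import *
snap('top','top1.png');snap('scene','sc1.png')
a=cv2.imread('pics/top1.png')[90:260,190:345]; a=cv2.resize(a,None,fx=3.5,fy=3.5,interpolation=cv2.INTER_CUBIC)
b=cv2.imread('pics/sc1.png')[150:300,235:385]; b=cv2.resize(b,(0,0),fx=1.7,fy=1.7,interpolation=cv2.INTER_CUBIC)
c=np.zeros((595,800,3),np.uint8); c[:a.shape[0],:a.shape[1]]=a[:595,:542]; c[:255,543:798]=b; cv2.imwrite('pics/v1.png',c)
print(robot.get_obs()['tool_pos'],robot.get_obs()['wrist_force'])
E
```

```text
[0.47896705 0.12367997 0.10768981] [ 0.11562427 -0.02412713 -0.31448719]
```

View pics/v1.png

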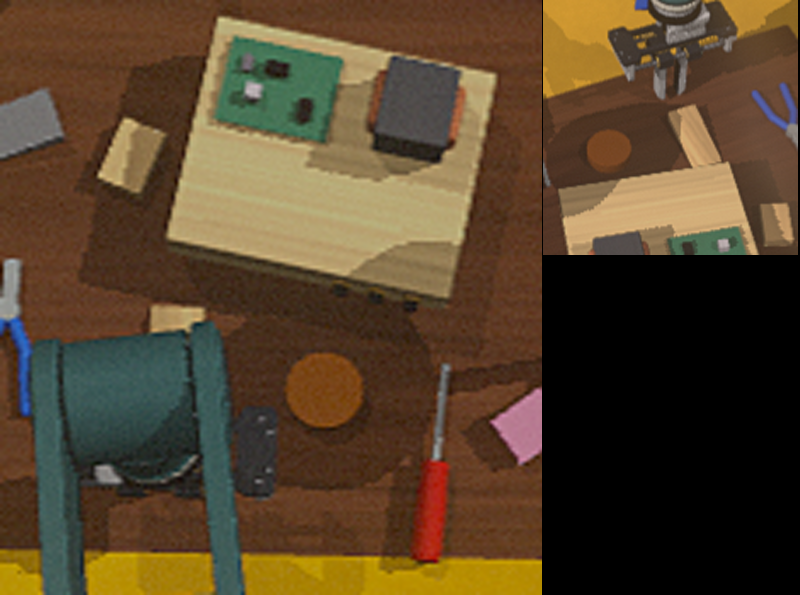

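Fingers are squarely behind the wedge. I'll approach, then push 50 mm while turning it in line with the case.

Emit:
carry_out(deltas=[{"dx": 0.5,"dy": 0,"dz": 0,"wx": 0,"wy": 0,"wz": 0,"gripper": 200},{"dx": 0.5,"dy": 0,"dz": 0,"wx": 0,"wy": 0,"wz": 0,"gripper": 200},{"dx": 0.3,"dy": 0,"dz": 0,"wx": 0,"wy": 0,"wz": 0,"gripper": 200},{"dx": 0.2,"dy": 0,"dz": 0,"wx": 0,"wy": 0,"wz": 0,"gripper": 200},{"dx": 0.2,"dy": 0,"dz": 0,"wx": 0,"wy": 0,"wz": 0,"gripper": 200},{"dx": 0.25,"dy": 0.03,"dz": 0,"wx": 0,"wy": 0,"wz": 0.15,"gripper": 200},{"dx": 0.25,"dy": 0.03,"dz": 0,"wx": 0,"wy": 0,"wz": 0.15,"gripper": 200},{"dx": 0.25,"dy": 0.02,"dz": 0,"wx": 0,"wy": 0,"wz": 0.15,"gripper": 200},{"dx": 0.25,"dy": 0.02,"dz": 0,"wx": 0,"wy": 0,"wz": 0.15,"gripper": 200},{"dx": 0.25,"dy": 0.01,"dz": 0,"wx": 0,"wy": 0,"wz": 0.15,"gripper": 200},{"dx": 0.25,"dy": 0,"dz": 0,"wx": 0,"wy": 0,"wz": 0.15,"gripper": 200},{"dx": 0.25,"dy": 0,"dz": 0,"wx": 0,"wy": 0,"wz": 0.15,"gripper": 200},{"dx": 0.25,"dy": 0,"dz": 0,"wx": 0,"wy": 0,"wz": 0.15,"gripper": 200},{"dx": 0.25,"dy": -0.01,"dz": 0,"wx": 0,"wy": 0,"wz": 0.15,"gripper": 200},{"dx": 0.25,"dy": -0.01,"dz": 0,"wx": 0,"wy": 0,"wz": 0.15,"gripper": 200},{"dx": 0,"dy": 0,"dz": 0,"wx": 0,"wy": 0,"wz": 0,"gripper": 200}])

```text
time: 5.62
tool_pos: [0.5632, 0.1173, 0.1068]
ee_rot: [-3.142, -0.001, -0.192]
wrist_force: [-0.4, 0.7, 0.4]
width: 0.0202
finger_force: 0.0
```

```bash
python3 - <<'E'
from h import *
snap('top','top2.png');snap('scene','sc2.png')
a=cv2.imread('pics/top2.png')[120:240,200:300]; a=cv2.resize(a,None,fx=4,fy=4,interpolation=cv2.INTER_CUBIC)
b=cv2.imread('pics/sc2.png')[180:280,285:380]; b=cv2.resize(b,None,fx=4,fy=4,interpolation=cv2.INTER_CUBIC)
c=np.zeros((480,780,3),np.uint8); c[:,:400]=a; c[:400,400:]=b; cv2.imwrite('pics/v2.png',c)
o=robot.get_obs();print(o['tool_pos'],o['ee_rot'],o['wrist_force'])
E
```

```text
[0.56236642 0.11743166 0.10666736] [ 3.14158428e+00 -3.41249487e-05 -1.90339791e-01] [ 0.5780883   0.33262265 -0.32638018]
```

View pics/v2.png

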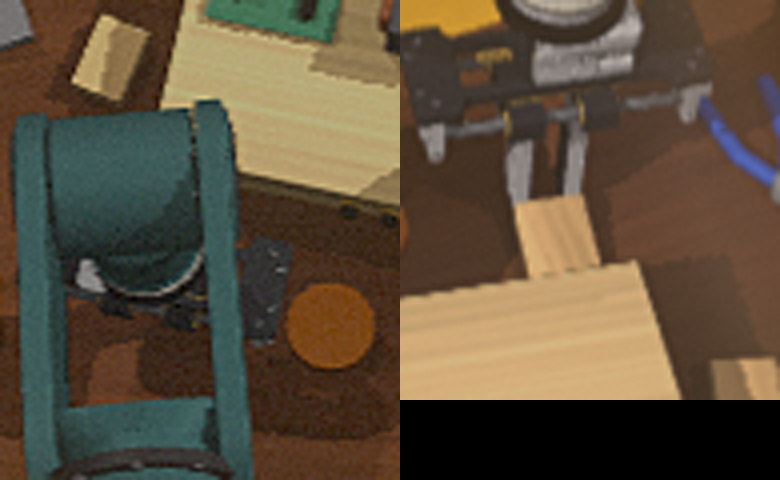

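The scene half of the picture shows the wedge's back corners at composite (513,204) and (583,194). It enters under the case edge at (530,278) and (600,266).

```bash
python3 - <<'E'
from m import *
a=np.radians(-10.9);R=np.array([[np.cos(a),-np.sin(a)],[np.sin(a),np.cos(a)]]);t=[.7377,-.0059]
for p,z in [((113,204),.02),((183,194),.02),((130,278),.011),((200,266),.011)]:
    X=ray('scene',(np.array(p)+.5)/4-.5+[285,180],z); print(R.T@(X[:2]-t))
print('tool',R.T@(np.array([.5625,.1174])-t))
E
```

```text
[-0.18604651  0.06803025]
[-0.18513909  0.11307476]
[-0.13516011  0.06727765]
[-0.13549328  0.11188768]
tool [-0.19535463  0.08794599]
```

The wedge is centred at y≈0.0905 and parallel to the case, with its tip at the foot's front edge. Next I push in small steps and watch the force.

Emit:
carry_out(deltas=[{"dx": 0.2,"dy": 0,"dz": 0,"wx": 0,"wy": 0,"wz": 0,"gripper": 200},{"dx": 0.2,"dy": 0,"dz": 0,"wx": 0,"wy": 0,"wz": 0,"gripper": 200},{"dx": 0.2,"dy": 0,"dz": 0,"wx": 0,"wy": 0,"wz": 0,"gripper": 200},{"dx": 0.1,"dy": 0,"dz": 0,"wx": 0,"wy": 0,"wz": 0,"gripper": 200}])

```text
time: 6.05
tool_pos: [0.5764, 0.1147, 0.1067]
ee_rot: [3.142, -0.0, -0.19]
wrist_force: [-0.2, 0.2, -0.5]
width: 0.0204
finger_force: 0.2
```

Emit:
carry_out(deltas=[{"dx": 0.1,"dy": 0,"dz": 0,"wx": 0,"wy": 0,"wz": 0,"gripper": 200},{"dx": 0.1,"dy": 0,"dz": 0,"wx": 0,"wy": 0,"wz": 0,"gripper": 200}])

```text
time: 6.22
tool_pos: [0.58, 0.114, 0.1067]
ee_rot: [3.142, 0.0, -0.19]
wrist_force: [-0.3, 0.3, -0.2]
width: 0.02
finger_force: 0.2
```

Emit:
carry_out(deltas=[{"dx": 0.1,"dy": 0,"dz": 0,"wx": 0,"wy": 0,"wz": 0,"gripper": 200},{"dx": 0.05,"dy": 0,"dz": 0,"wx": 0,"wy": 0,"wz": 0,"gripper": 200}])

```text
time: 6.38
tool_pos: [0.583, 0.1134, 0.1067]
ee_rot: [3.142, -0.0, -0.19]
wrist_force: [-0.4, -0.8, -0.2]
width: 0.0205
finger_force: 0.2
```

Emit:
carry_out(deltas=[{"dx": 0.1,"dy": 0,"dz": 0,"wx": 0,"wy": 0,"wz": 0,"gripper": 200},{"dx": 0.05,"dy": 0,"dz": 0,"wx": 0,"wy": 0,"wz": 0,"gripper": 200}])

```text
time: 6.55
tool_pos: [0.5859, 0.1129, 0.1067]
ee_rot: [3.142, -0.0, -0.19]
wrist_force: [-0.5, 0.6, 0.1]
width: 0.0204
finger_force: 0.2
```

Emit:
carry_out(deltas=[{"dx": 0.1,"dy": 0,"dz": 0,"wx": 0,"wy": 0,"wz": 0,"gripper": 200},{"dx": 0.05,"dy": 0,"dz": 0,"wx": 0,"wy": 0,"wz": 0,"gripper": 200}])

```text
time: 6.72
tool_pos: [0.5889, 0.1123, 0.1066]
ee_rot: [3.141, -0.0, -0.19]
wrist_force: [-0.3, 0.1, -0.5]
width: 0.0201
finger_force: 0.2
```

Emit:
carry_out(deltas=[{"dx": 0.1,"dy": 0,"dz": 0,"wx": 0,"wy": 0,"wz": 0,"gripper": 200},{"dx": 0.05,"dy": 0,"dz": 0,"wx": 0,"wy": 0,"wz": 0,"gripper": 200}])

```text
time: 6.88
tool_pos: [0.5919, 0.1117, 0.1067]
ee_rot: [3.142, -0.0, -0.19]
wrist_force: [-1.4, -0.0, 0.1]
width: 0.0203
finger_force: 0.2
```

Emit:
carry_out(deltas=[{"dx": 0.05,"dy": 0,"dz": 0,"wx": 0,"wy": 0,"wz": 0,"gripper": 200},{"dx": 0,"dy": 0,"dz": 0,"wx": 0,"wy": 0,"wz": 0,"gripper": 200}])

```text
time: 7.05
tool_pos: [0.5929, 0.1115, 0.1067]
ee_rot: [3.142, -0.0, -0.19]
wrist_force: [0.2, 0.8, 0.1]
width: 0.0203
finger_force: 0.0
```

Emit:
carry_out(deltas=[{"dx": 0.05,"dy": 0,"dz": 0,"wx": 0,"wy": 0,"wz": 0,"gripper": 200},{"dx": 0,"dy": 0,"dz": 0,"wx": 0,"wy": 0,"wz": 0,"gripper": 200}])

```text
time: 7.22
tool_pos: [0.5937, 0.1114, 0.1067]
ee_rot: [3.142, -0.0, -0.19]
wrist_force: [0.3, -0.1, -0.0]
width: 0.0201
finger_force: 0.0
```

Emit:
carry_out(deltas=[{"dx": 0.05,"dy": 0,"dz": 0,"wx": 0,"wy": 0,"wz": 0,"gripper": 200},{"dx": 0.05,"dy": 0,"dz": 0,"wx": 0,"wy": 0,"wz": 0,"gripper": 200}])

```text
time: 7.38
tool_pos: [0.5955, 0.111, 0.1066]
ee_rot: [3.141, 0.0, -0.19]
wrist_force: [-1.3, -0.2, 0.7]
width: 0.0204
finger_force: 0.2
```

Emit:
carry_out(deltas=[{"dx": 0.05,"dy": 0,"dz": 0,"wx": 0,"wy": 0,"wz": 0,"gripper": 200},{"dx": 0.05,"dy": 0,"dz": 0,"wx": 0,"wy": 0,"wz": 0,"gripper": 200}])

```text
time: 7.55
tool_pos: [0.5976, 0.1106, 0.1067]
ee_rot: [3.141, 0.0, -0.19]
wrist_force: [0.1, 0.1, 0.8]
width: 0.0202
finger_force: 0.2
```

Emit:
carry_out(deltas=[{"dx": 0.05,"dy": 0,"dz": 0,"wx": 0,"wy": 0,"wz": 0,"gripper": 200},{"dx": 0.05,"dy": 0,"dz": 0,"wx": 0,"wy": 0,"wz": 0,"gripper": 200}])

```text
time: 7.72
tool_pos: [0.5996, 0.1102, 0.1067]
ee_rot: [3.141, -0.0, -0.19]
wrist_force: [-0.1, -0.5, 0.2]
width: 0.0204
finger_force: 0.2
```

Emit:
carry_out(deltas=[{"dx": 0.05,"dy": 0,"dz": 0,"wx": 0,"wy": 0,"wz": 0,"gripper": 200},{"dx": 0.05,"dy": 0,"dz": 0,"wx": 0,"wy": 0,"wz": 0,"gripper": 200}])

```text
time: 7.88
tool_pos: [0.6015, 0.1099, 0.1066]
ee_rot: [3.142, -0.0, -0.19]
wrist_force: [-0.6, -0.9, 0.4]
width: 0.0205
finger_force: 0.2
```

Emit:
carry_out(deltas=[{"dx": 0.05,"dy": 0,"dz": 0,"wx": 0,"wy": 0,"wz": 0,"gripper": 200},{"dx": 0.05,"dy": 0,"dz": 0,"wx": 0,"wy": 0,"wz": 0,"gripper": 200}])

```text
time: 8.05
tool_pos: [0.6035, 0.1095, 0.1067]
ee_rot: [3.142, -0.0, -0.19]
wrist_force: [0.5, -0.6, 0.7]
width: 0.0202
finger_force: 0.2
```

Emit:
carry_out(deltas=[{"dx": 0.05,"dy": 0,"dz": 0,"wx": 0,"wy": 0,"wz": 0,"gripper": 200},{"dx": 0.05,"dy": 0,"dz": 0,"wx": 0,"wy": 0,"wz": 0,"gripper": 200}])

```text
time: 8.22
tool_pos: [0.6055, 0.1091, 0.1067]
ee_rot: [3.142, -0.0, -0.19]
wrist_force: [-0.4, -0.3, 0.7]
width: 0.0204
finger_force: 0.2
```

Emit:
carry_out(deltas=[{"dx": 0.05,"dy": 0,"dz": 0,"wx": 0,"wy": 0,"wz": 0,"gripper": 200},{"dx": 0.05,"dy": 0,"dz": 0,"wx": 0,"wy": 0,"wz": 0,"gripper": 200}])

```text
time: 8.38
tool_pos: [0.6074, 0.1087, 0.1066]
ee_rot: [3.142, 0.0, -0.19]
wrist_force: [0.9, 0.2, 0.5]
width: 0.0203
finger_force: 0.2
```

Emit:
carry_out(deltas=[{"dx": 0.05,"dy": 0,"dz": 0,"wx": 0,"wy": 0,"wz": 0,"gripper": 200},{"dx": 0.05,"dy": 0,"dz": 0,"wx": 0,"wy": 0,"wz": 0,"gripper": 200}])

```text
time: 8.55
tool_pos: [0.6094, 0.1083, 0.1067]
ee_rot: [3.142, -0.0, -0.19]
wrist_force: [-0.0, -0.7, 0.1]
width: 0.0204
finger_force: 0.2
```

Emit:
carry_out(deltas=[{"dx": 0.05,"dy": 0,"dz": 0,"wx": 0,"wy": 0,"wz": 0,"gripper": 200},{"dx": 0.05,"dy": 0,"dz": 0,"wx": 0,"wy": 0,"wz": 0,"gripper": 200}])

```text
time: 8.72
tool_pos: [0.6114, 0.108, 0.1067]
ee_rot: [3.142, -0.0, -0.19]
wrist_force: [-0.8, 0.3, 0.3]
width: 0.0203
finger_force: 0.2
```

Emit:
carry_out(deltas=[{"dx": 0.05,"dy": 0,"dz": 0,"wx": 0,"wy": 0,"wz": 0,"gripper": 200},{"dx": 0.05,"dy": 0,"dz": 0,"wx": 0,"wy": 0,"wz": 0,"gripper": 200}])

```text
time: 8.88
tool_pos: [0.6133, 0.1076, 0.1067]
ee_rot: [3.142, -0.0, -0.19]
wrist_force: [-0.7, -0.3, 0.5]
width: 0.0203
finger_force: 0.2
```

Emit:
carry_out(deltas=[{"dx": 0.05,"dy": 0,"dz": 0,"wx": 0,"wy": 0,"wz": 0,"gripper": 200},{"dx": 0.05,"dy": 0,"dz": 0,"wx": 0,"wy": 0,"wz": 0,"gripper": 200}])

```text
time: 9.05
tool_pos: [0.6147, 0.1074, 0.1067]
ee_rot: [3.141, 0.002, -0.19]
wrist_force: [-3.6, 0.5, 2.5]
width: 0.0201
finger_force: 1.9
```

Emit:
carry_out(deltas=[{"dx": 0,"dy": 0,"dz": 0,"wx": 0,"wy": 0,"wz": 0,"gripper": 200},{"dx": 0,"dy": 0,"dz": 0,"wx": 0,"wy": 0,"wz": 0,"gripper": 200}])

```text
time: 9.22
tool_pos: [0.6147, 0.1074, 0.1066]
ee_rot: [3.141, 0.001, -0.19]
wrist_force: [-3.2, 0.8, 2.7]
width: 0.0206
finger_force: 1.8
```

Emit:
carry_out(deltas=[{"dx": 0.02,"dy": 0,"dz": 0,"wx": 0,"wy": 0,"wz": 0,"gripper": 200},{"dx": 0,"dy": 0,"dz": 0,"wx": 0,"wy": 0,"wz": 0,"gripper": 200}])

```text
time: 9.38
tool_pos: [0.6149, 0.1073, 0.1066]
ee_rot: [3.141, 0.002, -0.19]
wrist_force: [-4.9, 0.6, 3.4]
width: 0.0205
finger_force: 2.6
```

It bears at about 5 N. Backing off straight, then a pause for the check.

Emit:
carry_out(deltas=[{"dx": -0.1,"dy": 0,"dz": 0,"wx": 0,"wy": 0,"wz": 0,"gripper": 200},{"dx": -0.3,"dy": 0,"dz": 0,"wx": 0,"wy": 0,"wz": 0,"gripper": 200},{"dx": -0.8,"dy": 0,"dz": 0,"wx": 0,"wy": 0,"wz": 0,"gripper": 200},{"dx": -0.8,"dy": 0,"dz": 0,"wx": 0,"wy": 0,"wz": 0,"gripper": 200},{"dx": 0,"dy": 0,"dz": -1,"wx": 0,"wy": 0,"wz": 0,"gripper": 255},{"dx": 0,"dy": 0,"dz": -1,"wx": 0,"wy": 0,"wz": 0,"gripper": 255},{"dx": 0,"dy": 0,"dz": -1,"wx": 0,"wy": 0,"wz": 0,"gripper": 255},{"dx": 0,"dy": 0,"dz": -1,"wx": 0,"wy": 0,"wz": 0,"gripper": 255},{"dx": 0,"dy": 0,"dz": -1,"wx": 0,"wy": 0,"wz": 0,"gripper": 255},{"dx": 0,"dy": 0,"dz": -0.5,"wx": 0,"wy": 0,"wz": 0,"gripper": 255},{"dx": 0,"dy": 0,"dz": 0,"wx": 0,"wy": 0,"wz": 0,"gripper": 255},{"dx": 0,"dy": 0,"dz": 0,"wx": 0,"wy": 0,"wz": 0,"gripper": 255}])

```text
time: 10.38
tool_pos: [0.5765, 0.1147, 0.2167]
ee_rot: [-3.141, -0.002, -0.19]
wrist_force: [-0.0, -1.2, -0.3]
width: 0.0003
finger_force: 0.0
```

```bash
python3 - <<'E'
from h import *
snap('top','top3.png');snap('scene','sc3.png')
a=cv2.imread('pics/top3.png')[90:215,200:345]; a=cv2.resize(a,None,fx=3.3,fy=3.3,interpolation=cv2.INTER_CUBIC)
b=cv2.imread('pics/sc3.png')[200:350,235:385]; b=cv2.resize(b,None,fx=2,fy=2,interpolation=cv2.INTER_CUBIC)
c=np.zeros((420,790,3),np.uint8); c[:a.shape[0],:a.shape[1]]=a; c[:300,480:780]=b; cv2.imwrite('pics/v3.png',c)
o=robot.get_obs();print(o['tool_pos'],o['ee_rot'],o['wrist_force'])
p=np.array([.6843,.0981]);d=p-o['tool_pos'][:2];y=o['ee_rot'][2];c,s=np.cos(y),np.sin(y);print('tool dxdy mm',1000*(c*d[0]+s*d[1]),1000*(s*d[0]-c*d[1]))
E
```

```text
[0.57569168 0.11463388 0.21480432] [ 3.14065198e+00  2.44932806e-03 -1.90232085e-01] [-0.6563767  -0.46008983 -0.0935176 ]
tool dxdy mm 109.77540630945273 -4.300783148308489
```

View pics/v3.png

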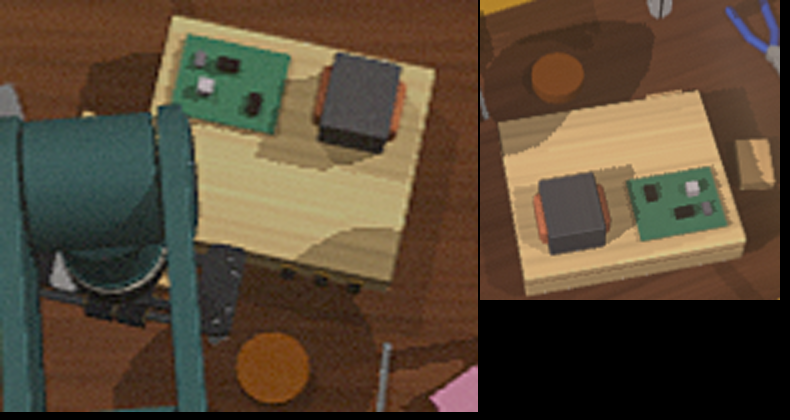

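Case and corner are unchanged in both views. Moving over the press spot and coming down.

Emit:
carry_out(deltas=[{"dx": 0.9,"dy": 0,"dz": 0,"wx": 0,"wy": 0,"wz": 0,"gripper": 255},{"dx": 1,"dy": 0,"dz": 0,"wx": 0,"wy": 0,"wz": 0,"gripper": 255},{"dx": 1,"dy": 0,"dz": 0,"wx": 0,"wy": 0,"wz": 0,"gripper": 255},{"dx": 1,"dy": 0,"dz": 0,"wx": 0,"wy": 0,"wz": 0,"gripper": 255},{"dx": 1,"dy": 0,"dz": 0,"wx": 0,"wy": 0,"wz": 0,"gripper": 255},{"dx": 0.7,"dy": -0.1,"dz": 0,"wx": 0,"wy": 0,"wz": 0,"gripper": 255},{"dx": 0,"dy": 0,"dz": 0.8,"wx": 0,"wy": 0,"wz": 0,"gripper": 255},{"dx": 0,"dy": 0,"dz": 0.8,"wx": 0,"wy": 0,"wz": 0,"gripper": 255},{"dx": 0,"dy": 0,"dz": 0.5,"wx": 0,"wy": 0,"wz": 0,"gripper": 255},{"dx": 0,"dy": 0,"dz": 0.15,"wx": 0,"wy": 0,"wz": 0,"gripper": 255},{"dx": 0,"dy": 0,"dz": 0,"wx": 0,"wy": 0,"wz": 0,"gripper": 255}])

```text
time: 11.4
tool_pos: [0.6856, 0.0955, 0.1688]
ee_rot: [3.14, 0.005, -0.19]
wrist_force: [0.3, 0.1, 0.2]
width: 0.0001
finger_force: 0.0
```

Emit:
carry_out(deltas=[{"dx": 0,"dy": 0,"dz": 0.1,"wx": 0,"wy": 0,"wz": 0,"gripper": 255},{"dx": 0,"dy": 0,"dz": 0,"wx": 0,"wy": 0,"wz": 0,"gripper": 255}])

```text
time: 11.57
tool_pos: [0.6868, 0.0956, 0.1704]
ee_rot: [-3.141, -0.001, -0.19]
wrist_force: [-0.8, 0.9, 0.2]
width: 0.0005
finger_force: 0.0
```

Emit:
carry_out(deltas=[{"dx": 0,"dy": 0,"dz": 0.1,"wx": 0,"wy": 0,"wz": 0,"gripper": 255},{"dx": 0,"dy": 0,"dz": 0.1,"wx": 0,"wy": 0,"wz": 0,"gripper": 255}])

```text
time: 11.73
tool_pos: [0.6871, 0.0956, 0.1669]
ee_rot: [-3.141, -0.002, -0.19]
wrist_force: [0.1, -0.2, -0.2]
width: 0.0003
finger_force: 0.0
```

Emit:
carry_out(deltas=[{"dx": 0,"dy": 0,"dz": 0.1,"wx": 0,"wy": 0,"wz": 0,"gripper": 255},{"dx": 0,"dy": 0,"dz": 0,"wx": 0,"wy": 0,"wz": 0,"gripper": 255}])

```text
time: 11.9
tool_pos: [0.6866, 0.0955, 0.1636]
ee_rot: [3.142, -0.0, -0.19]
wrist_force: [-0.0, 0.3, -1.0]
width: 0.0003
finger_force: 0.0
```

Emit:
carry_out(deltas=[{"dx": 0,"dy": 0,"dz": 0.05,"wx": 0,"wy": 0,"wz": 0,"gripper": 255},{"dx": 0,"dy": 0,"dz": 0,"wx": 0,"wy": 0,"wz": 0,"gripper": 255}])

```text
time: 12.07
tool_pos: [0.6867, 0.0955, 0.1635]
ee_rot: [-3.142, -0.001, -0.19]
wrist_force: [-1.0, -0.3, 3.4]
width: 0.0005
finger_force: 1.6
```

Emit:
carry_out(deltas=[{"dx": 0,"dy": 0,"dz": 0.03,"wx": 0,"wy": 0,"wz": 0,"gripper": 255},{"dx": 0,"dy": 0,"dz": 0,"wx": 0,"wy": 0,"wz": 0,"gripper": 255}])

```text
time: 12.23
tool_pos: [0.6867, 0.0956, 0.1635]
ee_rot: [-3.141, -0.001, -0.19]
wrist_force: [-1.5, 0.2, 4.9]
width: 0.0005
finger_force: 2.6
```

Emit:
carry_out(deltas=[{"dx": 0,"dy": 0,"dz": 0.02,"wx": 0,"wy": 0,"wz": 0,"gripper": 255},{"dx": 0,"dy": 0,"dz": 0,"wx": 0,"wy": 0,"wz": 0,"gripper": 255}])

```text
time: 12.4
tool_pos: [0.6867, 0.0956, 0.1634]
ee_rot: [-3.141, -0.001, -0.19]
wrist_force: [-3.2, -0.5, 5.9]
width: 0.0002
finger_force: 3.1
```

Emit:
carry_out(deltas=[{"dx": -0.02,"dy": 0,"dz": 0.05,"wx": 0,"wy": 0,"wz": 0,"gripper": 255},{"dx": 0,"dy": 0,"dz": 0,"wx": 0,"wy": 0,"wz": 0,"gripper": 255},{"dx": 0,"dy": 0,"dz": 0,"wx": 0,"wy": 0,"wz": 0,"gripper": 255}])

```text
time: 12.65
tool_pos: [0.6865, 0.0956, 0.1634]
ee_rot: [-3.141, -0.002, -0.19]
wrist_force: [-4.0, 1.0, 7.9]
width: 0.0006
finger_force: 4.2
```

Emit:
carry_out(deltas=[{"dx": 0,"dy": 0,"dz": 0.01,"wx": 0,"wy": 0,"wz": 0,"gripper": 255},{"dx": 0,"dy": 0,"dz": 0,"wx": 0,"wy": 0,"wz": 0,"gripper": 255},{"dx": 0,"dy": 0,"dz": 0,"wx": 0,"wy": 0,"wz": 0,"gripper": 255},{"dx": 0,"dy": 0,"dz": 0,"wx": 0,"wy": 0,"wz": 0,"gripper": 255},{"dx": 0,"dy": 0,"dz": 0,"wx": 0,"wy": 0,"wz": 0,"gripper": 255},{"dx": 0,"dy": 0,"dz": 0,"wx": 0,"wy": 0,"wz": 0,"gripper": 255},{"dx": 0,"dy": 0,"dz": 0,"wx": 0,"wy": 0,"wz": 0,"gripper": 255},{"dx": 0,"dy": 0,"dz": 0,"wx": 0,"wy": 0,"wz": 0,"gripper": 255},{"dx": 0,"dy": 0,"dz": 0,"wx": 0,"wy": 0,"wz": 0,"gripper": 255},{"dx": 0,"dy": 0,"dz": 0,"wx": 0,"wy": 0,"wz": 0,"gripper": 255}])

```text
time: 13.48
tool_pos: [0.6865, 0.0956, 0.1634]
ee_rot: [-3.141, -0.002, -0.19]
wrist_force: [-3.4, -0.8, 9.2]
width: 0.0003
finger_force: 4.4
```

The corner held still (z unchanged within 0.2 mm) under about 9 N for over a second. Lifting off and moving clear for a look.

Emit:
carry_out(deltas=[{"dx": 0,"dy": 0,"dz": -0.1,"wx": 0,"wy": 0,"wz": 0,"gripper": 255},{"dx": 0,"dy": 0,"dz": -0.4,"wx": 0,"wy": 0,"wz": 0,"gripper": 255},{"dx": 0,"dy": 0,"dz": -1,"wx": 0,"wy": 0,"wz": 0,"gripper": 255},{"dx": 0,"dy": 0,"dz": -1,"wx": 0,"wy": 0,"wz": 0,"gripper": 255},{"dx": 0,"dy": 0,"dz": -1,"wx": 0,"wy": 0,"wz": 0,"gripper": 255},{"dx": 0,"dy": 0,"dz": -1,"wx": 0,"wy": 0,"wz": 0,"gripper": 255},{"dx": -1,"dy": 0,"dz": -0.5,"wx": 0,"wy": 0,"wz": 0,"gripper": 255},{"dx": -1,"dy": 0,"dz": 0,"wx": 0,"wy": 0,"wz": 0,"gripper": 255},{"dx": -1,"dy": 0,"dz": 0,"wx": 0,"wy": 0,"wz": 0,"gripper": 255},{"dx": -1,"dy": 0,"dz": 0,"wx": 0,"wy": 0,"wz": 0,"gripper": 255},{"dx": -1,"dy": 0,"dz": 0,"wx": 0,"wy": 0,"wz": 0,"gripper": 255},{"dx": -1,"dy": 0,"dz": 0,"wx": 0,"wy": 0,"wz": 0,"gripper": 255},{"dx": -1,"dy": 0,"dz": 0,"wx": 0,"wy": 0,"wz": 0,"gripper": 255},{"dx": -1,"dy": 0,"dz": 0,"wx": 0,"wy": 0,"wz": 0,"gripper": 255},{"dx": -1,"dy": 0,"dz": 0,"wx": 0,"wy": 0,"wz": 0,"gripper": 255},{"dx": -1,"dy": 0,"dz": 0,"wx": 0,"wy": 0,"wz": 0,"gripper": 255},{"dx": 0,"dy": 0,"dz": 0,"wx": 0,"wy": 0,"wz": 0,"gripper": 255},{"dx": 0,"dy": 0,"dz": 0,"wx": 0,"wy": 0,"wz": 0,"gripper": 255}])

```text
time: 14.98
tool_pos: [0.4896, 0.1336, 0.2608]
ee_rot: [-3.141, -0.001, -0.19]
wrist_force: [0.7, -0.2, -0.1]
width: 0.0005
finger_force: 0.0
```

```bash
python3 - <<'E'
from h import *
snap('top','top4.png');snap('scene','sc4.png')
a=cv2.imread('pics/top4.png')[90:215,215:345]; a=cv2.resize(a,None,fx=4,fy=4,interpolation=cv2.INTER_CUBIC)
b=cv2.imread('pics/sc4.png')[200:350,235:385]; b=cv2.resize(b,None,fx=1.8,fy=1.8,interpolation=cv2.INTER_CUBIC)
c=np.zeros((500,795,3),np.uint8); c[:,:520]=a; c[:270,522:792]=b; cv2.imwrite('pics/v4.png',c)
A=cv2.imread('pics/top0.png')[90:165,235:345];B=cv2.imread('pics/top4.png')[90:165,235:345]
print(cv2.phaseCorrelate(A.mean(2),B.mean(2)))
E
```

```text
((0.035536598511640705, 0.42742613837150856), 0.9671456594322497)
```

View pics/v4.png

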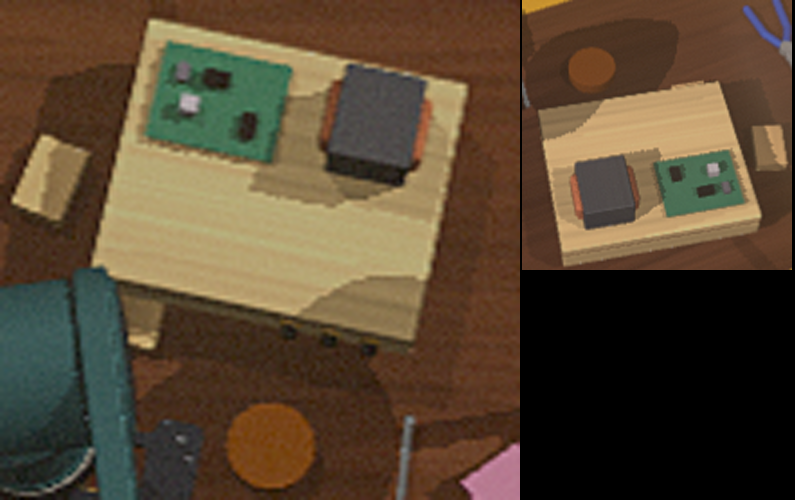

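The case stands where it was (shift ~1 mm at most), with the wedge under its corner at (145,325). A gentle re-push will confirm the wedge still bears.

Emit:
carry_out(deltas=[{"dx": 0,"dy": 0.1,"dz": 1,"wx": 0,"wy": 0,"wz": 0,"gripper": 200},{"dx": 0,"dy": 0,"dz": 1,"wx": 0,"wy": 0,"wz": 0,"gripper": 200},{"dx": 0,"dy": 0,"dz": 1,"wx": 0,"wy": 0,"wz": 0,"gripper": 200},{"dx": 0,"dy": 0,"dz": 1,"wx": 0,"wy": 0,"wz": 0,"gripper": 200},{"dx": 0,"dy": 0,"dz": 1,"wx": 0,"wy": 0,"wz": 0,"gripper": 200},{"dx": 0,"dy": 0,"dz": 1,"wx": 0,"wy": 0,"wz": 0,"gripper": 200},{"dx": 0,"dy": 0,"dz": 1,"wx": 0,"wy": 0,"wz": 0,"gripper": 200},{"dx": 0,"dy": 0,"dz": 0.7,"wx": 0,"wy": 0,"wz": 0,"gripper": 200},{"dx": 1,"dy": 0,"dz": 0,"wx": 0,"wy": 0,"wz": 0,"gripper": 200},{"dx": 1,"dy": 0,"dz": 0,"wx": 0,"wy": 0,"wz": 0,"gripper": 200},{"dx": 1,"dy": 0,"dz": 0,"wx": 0,"wy": 0,"wz": 0,"gripper": 200},{"dx": 1,"dy": 0,"dz": 0,"wx": 0,"wy": 0,"wz": 0,"gripper": 200},{"dx": 1,"dy": 0,"dz": 0,"wx": 0,"wy": 0,"wz": 0,"gripper": 200},{"dx": 0.7,"dy": 0,"dz": 0,"wx": 0,"wy": 0,"wz": 0,"gripper": 200},{"dx": 0.2,"dy": 0,"dz": 0,"wx": 0,"wy": 0,"wz": 0,"gripper": 200},{"dx": 0,"dy": 0,"dz": 0,"wx": 0,"wy": 0,"wz": 0,"gripper": 200},{"dx": 0,"dy": 0,"dz": 0,"wx": 0,"wy": 0,"wz": 0,"gripper": 200}])

```text
time: 16.5
tool_pos: [0.6052, 0.109, 0.1057]
ee_rot: [3.141, 0.001, -0.191]
wrist_force: [0.5, -0.3, -0.4]
width: 0.0203
finger_force: 0.0
```

Emit:
carry_out(deltas=[{"dx": 0.1,"dy": 0,"dz": 0,"wx": 0,"wy": 0,"wz": 0,"gripper": 200},{"dx": 0.1,"dy": 0,"dz": 0,"wx": 0,"wy": 0,"wz": 0,"gripper": 200},{"dx": 0.1,"dy": 0,"dz": 0,"wx": 0,"wy": 0,"wz": 0,"gripper": 200},{"dx": 0.05,"dy": 0,"dz": 0,"wx": 0,"wy": 0,"wz": 0,"gripper": 200}])

```text
time: 16.83
tool_pos: [0.6122, 0.1079, 0.1067]
ee_rot: [3.142, -0.0, -0.19]
wrist_force: [-0.8, -0.0, 0.9]
width: 0.0205
finger_force: 0.0
```

Emit:
carry_out(deltas=[{"dx": 0.05,"dy": 0,"dz": 0,"wx": 0,"wy": 0,"wz": 0,"gripper": 200},{"dx": 0,"dy": 0,"dz": 0,"wx": 0,"wy": 0,"wz": 0,"gripper": 200}])

```text
time: 17.0
tool_pos: [0.6133, 0.1076, 0.1066]
ee_rot: [3.142, -0.0, -0.19]
wrist_force: [0.6, -0.1, -0.0]
width: 0.0205
finger_force: 0.0
```

Emit:
carry_out(deltas=[{"dx": 0.05,"dy": 0,"dz": 0,"wx": 0,"wy": 0,"wz": 0,"gripper": 200},{"dx": 0,"dy": 0,"dz": 0,"wx": 0,"wy": 0,"wz": 0,"gripper": 200}])

```text
time: 17.17
tool_pos: [0.6143, 0.1075, 0.1065]
ee_rot: [3.142, -0.0, -0.19]
wrist_force: [-0.0, 0.2, 0.6]
width: 0.0202
finger_force: 0.0
```

Emit:
carry_out(deltas=[{"dx": 0.05,"dy": 0,"dz": 0,"wx": 0,"wy": 0,"wz": 0,"gripper": 200},{"dx": 0,"dy": 0,"dz": 0,"wx": 0,"wy": 0,"wz": 0,"gripper": 200}])

```text
time: 17.33
tool_pos: [0.6148, 0.1073, 0.1064]
ee_rot: [3.141, 0.001, -0.19]
wrist_force: [-1.7, 0.8, 0.6]
width: 0.0205
finger_force: 0.8
```

The wedge is firm at the same place and still bears. Retreating, then handing in.

Emit:
carry_out(deltas=[{"dx": -0.1,"dy": 0,"dz": 0,"wx": 0,"wy": 0,"wz": 0,"gripper": 200},{"dx": -0.5,"dy": 0,"dz": 0,"wx": 0,"wy": 0,"wz": 0,"gripper": 200},{"dx": -1,"dy": 0,"dz": 0,"wx": 0,"wy": 0,"wz": 0,"gripper": 200},{"dx": -1,"dy": 0,"dz": 0,"wx": 0,"wy": 0,"wz": 0,"gripper": 200},{"dx": 0,"dy": 0,"dz": -1,"wx": 0,"wy": 0,"wz": 0,"gripper": 200},{"dx": 0,"dy": 0,"dz": -1,"wx": 0,"wy": 0,"wz": 0,"gripper": 200},{"dx": 0,"dy": 0,"dz": -1,"wx": 0,"wy": 0,"wz": 0,"gripper": 200},{"dx": 0,"dy": 0,"dz": -1,"wx": 0,"wy": 0,"wz": 0,"gripper": 200},{"dx": 0,"dy": 0,"dz": 0,"wx": 0,"wy": 0,"wz": 0,"gripper": 200},{"dx": 0,"dy": 0,"dz": 0,"wx": 0,"wy": 0,"wz": 0,"gripper": 200}])

```text
time: 18.17
tool_pos: [0.5648, 0.1171, 0.1877]
ee_rot: [-3.141, -0.004, -0.19]
wrist_force: [-0.1, -0.6, -0.6]
width: 0.0202
finger_force: 0.0
```

```bash
python3 -c "
from bench import robot
print(robot.close_job())"
```

```text
the job is handed in; nothing more can be done
None
```

The wedge is under the short foot and bearing: the corner held still under a press of about 9 N for a second, the wedge was still firm on a gentle re-push, the case moved by about 1 mm at most, and the job is handed in (no verdict was returned).

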